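# Stack a print-head module on its separator plate and hold it against the jig fence

### The job

In the assembly jig, lay the white separator plate squarely on the dark manifold block, close up to the upright fence, then set the black print-head module squarely on the plate, its tower towards the fence, and let go of it. Then, with the fingers behind the tower and down on the module's ledge (not gripping it), push diagonally, forward and down, until the module is flush against the fence and pressed onto the plate with roughly 10 to 20 newtons each way. Finish while still holding that push, and leave the bottle, the white cap and the hex key alone.

Things in the scene. Friction and masses are not known exactly. Their poses are not given: they have to be found in the camera images.
- fence_foot (a point): Fixed aluminium jig (base plate 150 x 130 x 8 mm): the point at the foot of its fence's face, midway along, on top of the dark grey manifold block, 33 mm above the table. x points level into the fence (roughly away from the robot), y along the fence, z up. The bolted-down block reaches 76 mm back (-x) from the fence and is 48 mm wide along y.
- fence: The rigid upright fence of the jig, polished slippery steel, 14 mm thick, 120 mm long, 64 mm high, standing on the base plate; its face towards the robot rises 39 mm above the block's top. Origin: centre of its underside; x away from the robot, through its thickness. Bolted down, cannot move.
- plate_center (a point): Centre (half-way up) of the loose white separator plate of slippery plastic, 76 mm along its x, 60 mm along its y, 5 mm thick, 50 g. It starts flat on a fixed blue stand (60 x 40 mm, 25 mm high) of the same yaw, which the plate overhangs 10 mm on each y side and 8 mm on each x side. Butted against the fence, its centre lies 38 mm back from the fence face.
- tower_center (a point): Centre of the tower of the loose black print-head module (about 0.45 kg), 41 mm above the module's underside. Tower: 34 mm along x, 40 along y, 38 high, white on top. It stands on a flange 64 mm along x, 60 along y, 22 high. The +x faces of tower and flange are flush, 17 mm ahead of this point: this side goes against the fence. The tower's near face is 17 mm behind this point.
- ledge (a point): Middle of the module's ledge: the flat open top of the flange behind the tower, 30 mm deep along x and 60 mm wide along y, 22 mm above the module's underside. The tower's near face rises 15 mm ahead (+x) of this point; the corner between them is where to push. Same axes as the tower.
- bottle: Bystander: white closed plastic bottle, 64 mm diameter, 140 mm high; origin at the centre of its underside.
- cap_mid (a point): Bystander: white plastic ring cap, 40 mm across, 18 mm high; this is its centre.
- hexkey: Bystander: dark steel hex key lying flat, 140 mm long arm along its x with a 30 mm short leg, 8 mm thick; origin midway along the long arm.
There are look-alikes about, which are no part of the job. Of the things shaped like the part that bears plate_center, the white one is meant.

How it is judged:
On the way, in this order (a step that is already met when the one before it is completed fails the run):
1. the separator plate lies flat and square on the manifold block, close to the fence, let go (x of plate_center in the frame of fence_foot between -0.05 and -0.034 m and y of plate_center in the frame of fence_foot between -0.008 and 0.008 m and z of plate_center in the frame of fence_foot between -0.001 and 0.006 m and angle between the x axis of plate_center and the x axis of fence_foot, either way round below 0.1 rad and angle between plate_center's own z axis and vertical below 0.05 rad and contact force between the fingers and plate below 0.1 N), for 0.2 s.
2. the module stands upright on the plate, tower towards the fence, let go (x of plate_center in the frame of fence_foot between -0.05 and -0.034 m and y of plate_center in the frame of fence_foot between -0.008 and 0.008 m and z of plate_center in the frame of fence_foot between -0.001 and 0.006 m and angle between the x axis of plate_center and the x axis of fence_foot, either way round below 0.1 rad and angle between plate_center's own z axis and vertical below 0.05 rad and x of tower_center in the frame of fence_foot between -0.05 and -0.01 m and y of tower_center in the frame of fence_foot between -0.012 and 0.012 m and z of tower_center in the frame of fence_foot between 0.042 and 0.05 m and angle between tower_center's own z axis and vertical below 0.06 rad and contact force between the fingers and module below 0.1 N), for 0.2 s.
At the end, for the whole second after the job is handed in: Plate flat on the block, under 12 mm from the fence, 8 mm off middle, 0.1 rad off square; module on it, within 3 mm of the fence, 12 mm off middle, 0.04 rad off square; fingers behind the tower press it on the fence (over 3 N) and on the plate (over 8 N, weight included), at rest (x of plate_center in the frame of fence_foot between -0.05 and -0.034 m and y of plate_center in the frame of fence_foot between -0.008 and 0.008 m and z of plate_center in the frame of fence_foot between -0.001 and 0.006 m and angle between the x axis of plate_center and the x axis of fence_foot, either way round below 0.1 rad and angle between plate_center's own z axis and vertical below 0.05 rad and x of tower_center in the frame of fence_foot between -0.02 and -0.0145 m and y of tower_center in the frame of fence_foot between -0.012 and 0.012 m and z of tower_center in the frame of fence_foot between 0.042 and 0.049 m and angle between tower_center's own z axis and vertical below 0.04 rad and angle between the x axis of tower_center and the x axis of fence_foot, either way round below 0.04 rad and contact force between module and fence above 3 N and contact force between module and plate above 8 N and contact force between the fingers and module above 4 N and x of the grasp point in the frame of tower_center below -0.017 m and linear speed of module below 0.01 m/s); the arm keeps its last pose, push and grip.
It fails at once if a bystander is moved by more than 30 mm (distance of any of bottle, cap_mid, hexkey from where it was at the start of the episode above 0.03 m).
It fails at once if the module is crushed: more than 80 N on the fence or on the plate (contact force between module and fence above 80 N or contact force between module and plate above 80 N).
It also fails if it takes over 64 s, if anything falls off the work surface, if the arm or the gripper's body presses on something with over 40 N, if the wrist force passes 120 N, or if a joint passes its speed limit or range.

### The arm

A 7-joint arm with a two-finger parallel gripper is mounted at the origin on the work surface. World frame = base frame: x ahead of the robot, y to its left, z up, the work surface at z = 0. Lengths are in m, angles in rad, forces in N, time in s.
With the tool pointing down it reaches from about 0.425 to 0.925 m from the base axis. Payload 6.8 kg.
Tool frame: the origin (TCP) lies on the centre line of the jaws, within the pads' length; the fingertips stand 14 mm ahead of it and the grasp point (between the pads) lies 5 mm behind it (bot.finger_overhang is the distance from the TCP to the fingertips, in m); z points along the fingers, y is the line along which they close (so a half turn about z gives the same grasp; the last joint's range is limited). The gripper opens to 85 mm and grips with 20 to 120 N. Pads are 22 mm wide; open, the fingers measure 114 mm over their backs; the gripper's body (76 mm by 85 mm) begins 54 mm behind the grasp point. The pads swing forward as they close: fully open they stand 13 mm farther back than shut.
Start: joints at [-1.26, 0.477, 0.022, 1.555, -0.011, 1.109, -0.083], TCP at [0.274, 0.617, 0.245] pointing down, gripper open.
Joint ranges: [-2.96, 2.96], [-0.34, 2.1], [-1.41, 1.46], [0.24, 2.44], [-1.37, 4.51], [0.17, 1.92], [-2.96, 2.96]. Speed limits (rad/s): [2.39, 2.39, 3.14, 3.14, 3.14, 3.14, 3.14].

### API

Orientations are given as a unit quaternion [w, x, y, z].
In Python, from station import bot gives the robot as it stands.
- The arm moves only by the shell command python3 -m inch 'ROWS' [OPENING] [FORCE]. ROWS is JSON, a list of rows, each a list of 4 numbers: the shift along the tool's x, y, z in m, then the turn about the tool's z in degrees. A call has 1 to 12 rows; each row shifts and turns the commanded pose from where the row before left it, along the tool's axes as they then stand; what a row does not reach is not made up. A row lasts 1/10 s, in which the tool goes at most 50 mm and 8.59 degrees, less where a joint would pass 70% of its speed; a pose out of reach is approached as far as the arm can. A call is refused whole if a number of a shift passes 0.05 or a number of a turn 8.59, either way. A call with a gripper value outside its range is refused whole. OPENING is the finger opening in m, from 0 to 0.0854, set as the call begins (- or left out, the last holds). The fingers move at their own pace and stop on an object; FORCE is the grip in N (left out, the last holds). Time passes only in rows, so rows that do not move let the fingers close. It gives the time, the measured TCP pose, the force, the opening and the grip force at its end, in the units of the state.
- bot.get_obs(): the state, without advancing time (a new reading comes with each control period).
- bot.read_camera(name): name is "side" or "top" or "wrist"; returns a dict with "color" (400x640x3 uint8, red, green, blue), "mtx" (3x3 intrinsics, pixels), "world_from_camera" (4x4, takes a point from camera to world coordinates); the wrist camera has in their place "hand_eye" (4x4, takes a point from camera to tool coordinates, whose origin is the TCP and whose axes are the flange's). Camera axes: x right, y up, looking along -z (the intrinsics and any distortion apply to the point x, -y, -z); pixel columns grow to the right and rows downward; lengths in m; the calibration is good to about 2 mm. A picture is of the moment at which its call begins: read the wrist's pose just before it. There is no depth.
- bot.hand_in(): hands the job in; it is judged then, once.
The state is a dict: "t": time; "q": joint angles; "joint_vel": joint speeds; "joint_torque": joint torques, N m; "eef_pos": TCP position; "tool_rot": TCP orientation; "contact_force": force on the tool from outside, world axes, zero at the start; "torque": the same for the moment, N m; "gripper_width": opening from 0.0 (shut) to 1.0 (fully open); "grasp_force": force on a finger pad.
Only numpy, scipy, OpenCV 4.12 (cv2) and the standard library are available. Lean on these libraries where they do the work, as an engineer would, in place of code of your own. Each camera call takes 0.05 s, during which the arm holds its last target. There are 200 camera calls.

## Working session

There is one attempt and no reset: what is moved stays moved. The work goes in short steps, Python scripts to look and compute and a shell command to move; the robot and the scene stay as the last step left them, time stands still between calls to the robot, and variables do not carry over. Pictures are saved under pics/ and viewed, at most 10 in all, crops included, and the job is handed in when it is done.

```bash
ls; mkdir -p pics; cat > h.py <<'E'
import numpy as np,cv2
from station import bot
from scipy.spatial.transform import Rotation as R
def snap(n):
    o=bot.get_obs(); c=bot.read_camera(n)
    if n=="wrist":
        T=np.eye(4);T[:3,:3]=R.from_quat(np.roll(o["tool_rot"],-1)).as_matrix();T[:3,3]=o["eef_pos"]
        c["W"]=T@np.array(c["hand_eye"])
    else: c["W"]=np.array(c["world_from_camera"])
    c["mtx"]=np.array(c["mtx"]);return c
def save(c,f): cv2.imwrite("pics/"+f,c["color"][:,:,::-1])
def ray(c,uv):
    u,v=uv;K=c["mtx"];d=np.array([(u-K[0,2])/K[0,0],-(v-K[1,2])/K[1,1],-1.])
    return c["W"][:3,3],c["W"][:3,:3]@d
def onz(c,uv,z):
    p,d=ray(c,uv);return p+d*(z-p[2])/d[2]
def proj(c,P):
    q=np.linalg.inv(c["W"])@np.append(P,1);K=c["mtx"]
    return np.array([K[0,2]-K[0,0]*q[0]/q[2],K[1,2]+K[1,1]*q[1]/q[2]])
def tri(c1,u1,c2,u2):
    p,d=ray(c1,u1);q,e=ray(c2,u2);s=np.linalg.lstsq(np.c_[d,-e],q-p,rcond=None)[0]
    a=p+d*s[0];b=q+e*s[1];return (a+b)/2,np.linalg.norm(a-b)
E
python3 - <<'E'
from h import *
t=snap("top");s=snap("side")
for n,c in(("top",t),("side",s)):
    save(c,n+"0.png");np.savez(n+"0.npz",**{k:c[k] for k in("color","mtx","W")});print({k:v for k,v in c.items() if k!="color"})
print(bot.get_obs())
E
```

```text
pics
{'mtx': array([[380.60082363,   0.        , 317.41252423],
       [  0.        , 380.60082363, 210.74897107],
       [  0.        ,   0.        ,   1.        ]]), 'world_from_camera': array([[ 0.00612544,  0.98503683, -0.17223508,  0.38451342],
       [-0.99995754,  0.00484784, -0.00783744,  0.0374469 ],
       [-0.0068852 ,  0.17227578,  0.9850247 ,  0.93943413],
       [ 0.        ,  0.        ,  0.        ,  1.        ]]), 'W': array([[ 0.00612544,  0.98503683, -0.17223508,  0.38451342],
       [-0.99995754,  0.00484784, -0.00783744,  0.0374469 ],
       [-0.0068852 ,  0.17227578,  0.9850247 ,  0.93943413],
       [ 0.        ,  0.        ,  0.        ,  1.        ]])}
{'mtx': array([[373.87664153,   0.        , 316.08462277],
       [  0.        , 373.87664153, 197.61204427],
       [  0.        ,   0.        ,   1.        ]]), 'world_from_camera': array([[ 0.98787919,  0.08262731, -0.13140563,  0.3872047 ],
       [-0.15506713,  0.56345847, -0.81146087, -0.69867441],
       [ 0.00699279,  0.822002  ,  0.56944167,  0.57532194],
       [ 0.        ,  0.        ,  0.        , 
[... 310 characters left out ...]
2555,  0.02234995,  1.55633064, -0.0115052 ,
        1.10926802, -0.08313594]), 'joint_vel': array([ 1.40357054e-03, -3.27923024e-03,  2.73723851e-04, -2.13112374e-03,
        5.77809658e-06, -9.34614716e-04, -1.28712846e-04]), 'joint_torque': array([ 4.53101413e-03, -5.97766507e+01,  1.61363393e+00, -2.81960750e+01,
        1.28138423e-02,  4.98813213e-03,  1.62173916e-05]), 'eef_pos': array([0.27430445, 0.61621377, 0.24442687]), 'tool_rot': array([-1.09990931e-04,  2.07881691e-01,  9.78153648e-01, -7.94079348e-04]), 'contact_force': array([0.00475559, 0.70620941, 1.14741723]), 'torque': array([-0.00431508, -0.0632472 ,  0.02887672]), 'grasp_force': 0.0, 'gripper_width': 1.0029022006383548}
```

View pics/top0.png

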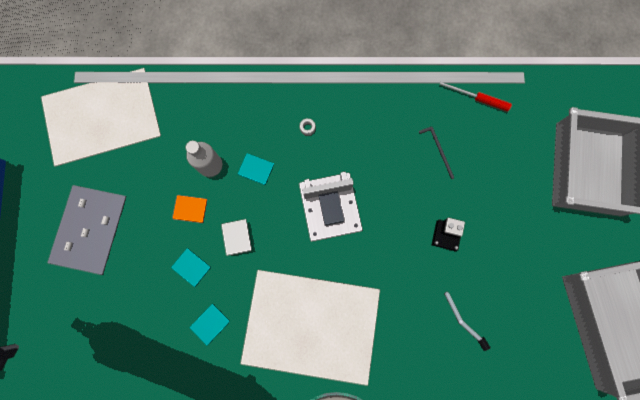

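View pics/side0.png

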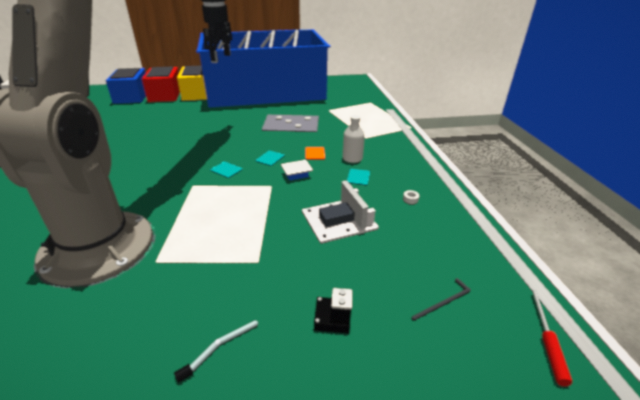

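Top view: white plate at (237,238) on the blue stand, jig block at (331,208) with its fence at the top, and the module at (448,233) with its white tower top at (454,227). Side view: plate (297,168), block (337,214), tower top (342,298). Next I'll measure from masks.

```bash
cat >> h.py <<'E'
def load(n):
    d=np.load(n);return {k:d[k] for k in d.files}
def blob(c,roi,f,draw=None):
    x0,y0,x1,y1=roi;im=c["color"].astype(int);m=np.zeros(im.shape[:2],np.uint8)
    m[y0:y1,x0:x1]=(f(im)*255).astype(np.uint8)[y0:y1,x0:x1]
    cs,_=cv2.findContours(m,cv2.RETR_EXTERNAL,cv2.CHAIN_APPROX_NONE);k=max(cs,key=cv2.contourArea)
    return k.reshape(-1,2).astype(np.float32)
def rectz(c,k,z):
    P=np.array([onz(c,u,z)[:2] for u in k]);(x,y),(w,h),a=cv2.minAreaRect((P*1000).astype(np.float32))
    return np.array([x,y])/1000,(round(w,1),round(h,1)),round(a,1)
white=lambda i:i.min(2)>150
dark=lambda i:i.max(2)<75
def cen(k):
    m=cv2.moments(k);return np.array([m["m10"],m["m01"]])/m["m00"]
E
python3 - <<'E'
from h import *
t=load("top0.npz");s=load("side0.npz")
for n,rt,rs,f,z in(("plate",(215,210,262,262),(270,150,320,182),white,.03),("tower",(436,212,472,250),(326,284,358,312),white,.06),("block",(314,190,350,228),(316,200,356,230),dark,.033)):
    a=blob(t,rt,f);b=blob(s,rs,f)
    print(n,len(a),len(b),cen(a),cen(b),tri(t,cen(a),s,cen(b)),rectz(t,a,z),rectz(s,b,z))
k=blob(t,(425,210,475,255),lambda i:i.max(2)<60);print("flange",rectz(t,k,.022))
big=np.hstack([cv2.resize(x,None,fx=5,fy=5,interpolation=cv2.INTER_CUBIC) for x in(t["color"][170:250,295:370],t["color"][205:285-0,425:500][:80])])
cv2.imwrite("pics/z.png",big[:,:,::-1]);print(big.shape)
E
```

```text
plate 106 67 [235.78094576 236.63699583] [296.20675105 166.82941531] (array([0.47971875, 0.24003765, 0.03106251]), np.float64(0.0007130974931395559)) (array([0.4798302 , 0.24024069]), (75.2, 59.2), 12.1) (array([0.48053302, 0.24319095]), (79.2, 66.4), 11.4)
tower 56 70 [454.57142857 226.28333333] [341.61840796 297.70199005] (array([ 0.50288655, -0.27432269,  0.06025291]), np.float64(0.0005856124395097555)) (array([ 0.5032868 , -0.27457184]), (39.0, 32.9), 76.0) (array([ 0.50234735, -0.2733472 ]), (41.7, 33.6), 76.7)
block 63 104 [325.45517241 192.41609195] [338.28696742 217.59586466] (array([0.57804343, 0.02597741, 0.00295481]), np.float64(0.033606912647068075)) (array([0.58989874, 0.01714341]), (11.5, 74.6), 10.0) (array([0.55109778, 0.00080138]), (86.5, 72.4), 11.3)
flange (array([ 0.48889236, -0.26834113]), (64.8, 71.8), 75.1)
(400, 750, 3)
```

View pics/z.png

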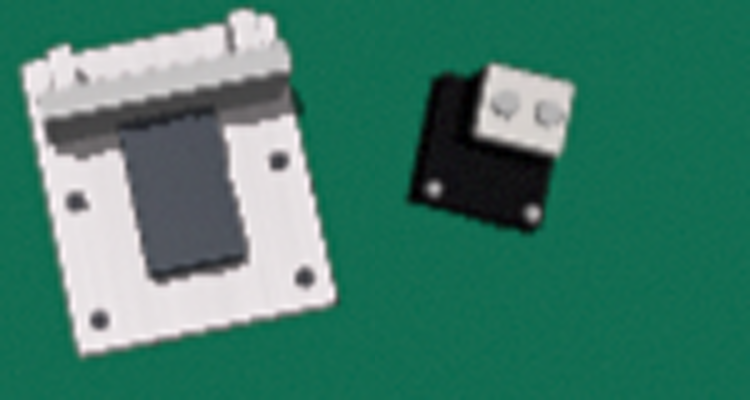

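Crop: block foot corners on the fence at about (319.5,195) and (339,192.5), near corners at (325.6,225.6) and (344,222.5). The jig is yawed about +10°, the module about -14°.

```bash
cat >> h.py <<'E'
def need(x,y,z,ydeg):
    "shift in present tool axes, turn about tool z (deg), to bring TCP to xyz, tool y at ydeg"
    o=bot.get_obs();M=R.from_quat(np.roll(o["tool_rot"],-1)).as_matrix();d=np.array([x,y,z])-o["eef_pos"]
    a=np.degrees(np.arctan2(M[1,1],M[0,1]));print("tool shift",(M.T@d).round(4),"turn",round(-((ydeg-a+180)%360-180),2),"tilt",M[:,2].round(3),"q",o["q"].round(2),"t",o["t"],"F",o["contact_force"].round(1))
E
python3 - <<'E'
from h import *
t=load("top0.npz");s=load("side0.npz")
print("top px",t["color"][210,331],t["color"][195,310],"side",s["color"][213,337])
f=lambda i:(i.max(2)<105)&(i[:,:,2]-i[:,:,0]>6)
k=blob(t,(314,180,350,228),f);print(rectz(t,k,.033),cen(k))
q=[(319.5,195),(339,192.5),(344.2,222.6),(325.7,225.6)]
P=np.array([onz(t,u,.033)[:2] for u in q]);print(P.round(4))
# fence top front edge left/right from the crop
for u in((303.5,192.5),(352,183.5)):print("fencetop front",onz(t,u,.072))
for u in((311,240.5),(362,229.5)):print("base near",onz(t,u,.008))
need(.48,.24,.24,102)
c=snap("wrist");print(c["hand_eye"],c["mtx"])
E
```

```text
top px [80 85 94] [71 70 70] side [71 75 82]
(array([0.55037396, 0.0120225 ]), (75.5, 47.2), 11.5) [331.03277154 208.05461923]
[[ 0.582   0.0398]
 [ 0.5884 -0.0077]
 [ 0.5144 -0.0199]
 [ 0.5069  0.0245]]
fencetop front [0.57926518 0.07708491 0.072     ]
fencetop front [ 0.60135946 -0.03624554  0.072     ]
base near [0.47326769 0.06012337 0.008     ]
base near [ 0.50106737 -0.06517159  0.008     ]
tool shift [-0.3409 -0.26    0.0049] turn -36.0 tilt [-0.001 -0.002 -1.   ] q [-1.26  0.48  0.02  1.56 -0.01  1.11 -0.08] t 0.1 F [0.  0.7 1.1]
[[ 8.82952522e-05  9.54927326e-01  2.96839676e-01  7.57511435e-02]
 [ 9.99999719e-01 -3.05293585e-04  6.84672486e-04  5.05392416e-05]
 [ 7.44435715e-04  2.96839532e-01 -9.54927085e-01 -1.29501656e-01]
 [ 0.00000000e+00  0.00000000e+00  0.00000000e+00  1.00000000e+00]] [[298.73973029   0.         317.00185148]
 [  0.         298.73973029 198.71141108]
 [  0.           0.           1.        ]]
```

```bash
R='x'; python3 -m inch '[[-0.0341,-0.026,0,0],[-0.0341,-0.026,0,0],[-0.0341,-0.026,0,0],[-0.0341,-0.026,0,0],[-0.0341,-0.026,0,0],[-0.0341,-0.026,0,0],[-0.0341,-0.026,0,0],[-0.0341,-0.026,0,0],[-0.0341,-0.026,0,0],[-0.0341,-0.026,0,0]]' 0.0854 40
python3 -m inch '[[0,0,0.02,-7.2],[0,0,0.02,-7.2],[0,0,0.02,-7.2],[0,0,0.02,-7.2],[0,0,0.015,-7.2],[0,0,0,0],[0,0,0,0]]'
python3 - <<'E'
from h import *
c=snap("wrist");save(c,"w1.png");np.savez("w1.npz",**{k:c[k] for k in("color","mtx","W")})
need(.48,.24,.027,102)
print(proj(c,[.48,.24,.03]))
E
```

```text
t: 1.15
eef_pos: [0.4807, 0.2388, 0.2453]
tool_rot: [-0.0, 0.208, 0.978, 0.0]
contact_force: [-0.1, 0.4, -0.7]
gripper_width: 1.002
grasp_force: 0.0
t: 1.85
eef_pos: [0.4803, 0.2403, 0.1504]
tool_rot: [-0.0, -0.103, 0.995, -0.0]
contact_force: [-0.1, -0.6, 0.6]
gripper_width: 0.999
grasp_force: 0.0
tool shift [ 0.0009 -0.0005  0.1239] turn -0.18 tilt [ 0.001  0.    -1.   ] q [-0.62  0.37  0.05  1.98 -0.02  0.8   1.22] t 1.9 F [ 0.4 -0.1  0.7]
[316.85960212 196.36697149]
```

View pics/w1.png

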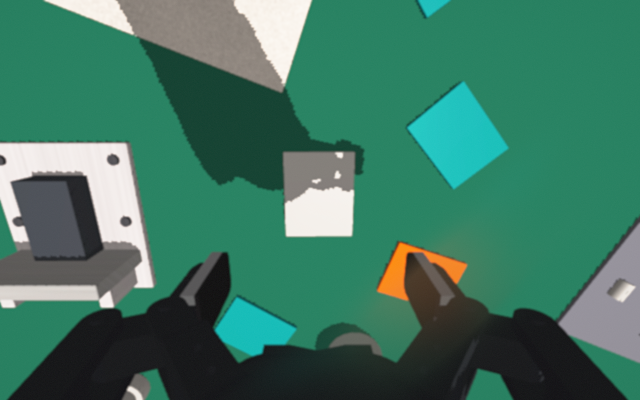

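Wrist view: plate corners (283,152), (354,152), (354,236) and (286,237), square with the jaws. I'll cast these to z=0.03 and triangulate with the top view.

```bash
python3 - <<'E'
from h import *
c=load("w1.npz");t=load("top0.npz")
k=np.array([(283,152),(354,152),(354,236),(285.5,237)],float);print(rectz(c,k,.03))
P=[onz(c,u,.03) for u in k];print(np.array(P).round(4),np.mean(P,0))
print(tri(c,k.mean(0),t,(235.78,236.64)))
E
```

```text
(array([0.47911566, 0.24184109]), (77.4, 62.4), 12.7)
[[0.4479 0.2044 0.03  ]
 [0.4358 0.2625 0.03  ]
 [0.51   0.2808 0.03  ]
 [0.5237 0.2199 0.03  ]] [0.47934752 0.24189851 0.03      ]
(array([0.48033699, 0.2422078 , 0.02104203]), np.float64(0.00018996223944640867))
```

```bash
python3 -m inch '[[0.001,0.001,0.03,0],[0,0,0.03,0],[0,0,0.03,0],[0,0,0.02,0],[0,0,0.012,0],[0,0,0.006,0],[0,0,0,0]]'
python3 -m inch '[[0,0,0,0],[0,0,0,0],[0,0,0,0],[0,0,0,0],[0,0,0,0],[0,0,0,0],[0,0,0,0],[0,0,0,0]]' 0.05 40
```

```text
t: 2.6
eef_pos: [0.4794, 0.2415, 0.0225]
tool_rot: [0.0, -0.104, 0.995, 0.0]
contact_force: [-1.4, 0.5, 0.3]
gripper_width: 1.002
grasp_force: 0.0
t: 3.4
eef_pos: [0.4799, 0.2417, 0.0235]
tool_rot: [0.001, -0.104, 0.995, 0.0]
contact_force: [-0.8, -0.9, 6.3]
gripper_width: 0.689
grasp_force: 42.4
```

Gripped at 59 mm. Lift, and compute the transport move.

```bash
python3 -m inch '[[0,0,-0.01,0],[0,0,-0.02,0],[0,0,-0.03,0],[0,0,-0.03,0],[0,0,-0.03,0],[0,0,-0.01,0],[0,0,0,0]]'
python3 - <<'E'
from h import *
# plate centre at -40 mm from fence foot
a=np.radians(11.5);f=np.array([.5876,.0196])-0.040*np.array([np.cos(a),np.sin(a)]);print(f)
need(f[0],f[1],.15,101.5)
c=snap("wrist");save(c,"w2.png");np.savez("w2.npz",**{k:c[k] for k in("color","mtx","W")})
E
```

```text
t: 4.1
eef_pos: [0.4799, 0.2418, 0.1541]
tool_rot: [0.002, -0.105, 0.995, 0.001]
contact_force: [-0.2, -0.4, -0.5]
gripper_width: 0.692
grasp_force: 43.4
[0.54840301 0.01162528]
tool shift [-0.0191 -0.2393  0.0038] turn 0.5 tilt [ 0.003  0.002 -1.   ] q [-0.62  0.36  0.05  1.98 -0.02  0.8   1.22] t 4.1 F [-0.2 -0.4 -0.5]
```

View pics/w2.png

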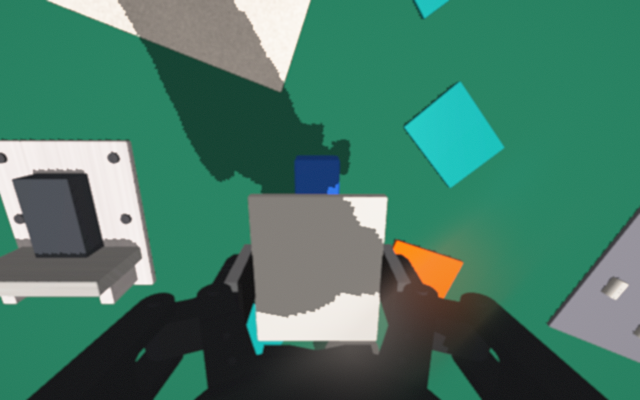

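Plate held square: corners (248,196), (387,197), (379,341), (260,341). Compute its offset in the tool frame.

```bash
python3 - <<'E'
from h import *
c=load("w2.npz");o=bot.get_obs()
obj=np.array([(38,-30,0),(38,30,0),(-38,30,0),(-38,-30,0)],float)/1000
px=np.array([(248,196),(387,197),(379,341.),(260,341)])
ok,r,t=cv2.solvePnP(obj,px,c["mtx"],None);F=np.diag([1,-1,-1])
he=np.array(bot.read_camera("wrist")["hand_eye"])
print("centre in tool",he[:3,:3]@F@t.ravel()+he[:3,3]);print("axes",(he[:3,:3]@F@cv2.Rodrigues(r)[0]).round(3))
E
```

```text
centre in tool [ 0.00044898  0.00050227 -0.00646321]
axes [[ 1.     0.011 -0.008]
 [-0.011  1.     0.02 ]
 [ 0.009 -0.02   1.   ]]
```

```bash
python3 -m inch '[[-0.0029,-0.04,0,0.5],[-0.0029,-0.04,0,0],[-0.0029,-0.04,0,0],[-0.0029,-0.04,0,0],[-0.0029,-0.04,0,0],[-0.0029,-0.04,0,0],[0,0,0,0],[0,0,0,0]]'
python3 - <<'E'
from h import *
need(.5464,.0112,.034,101)
c=snap("side");save(c,"s1.png")
E
```

```text
t: 5.0
eef_pos: [0.5434, 0.0084, 0.1506]
tool_rot: [-0.002, -0.099, 0.995, -0.0]
contact_force: [0.3, -0.4, -0.9]
gripper_width: 0.69
grasp_force: 43.3
tool shift [-0.0038  0.0021  0.1166] turn 0.35 tilt [-0.003 -0.001 -1.   ] q [-0.23  0.38  0.12  1.96 -0.06  0.81  1.7 ] t 5.0 F [ 0.3 -0.4 -0.9]
```

```bash
python3 -m inch '[[-0.0038,0.0021,0.02,0.35],[0,0,0.03,0],[0,0,0.03,0],[0,0,0.015,0],[0,0,0,0],[0,0,0,0]]'
python3 - <<'E'
from h import *
need(.5464,.0112,.0325,101)
E
```

```text
t: 5.65
eef_pos: [0.5473, 0.0138, 0.0571]
tool_rot: [-0.0, -0.098, 0.995, 0.0]
contact_force: [0.4, 0.5, -1.1]
gripper_width: 0.689
grasp_force: 43.3
tool shift [ 0.0014 -0.0023  0.0246] turn 0.26 tilt [-0.001  0.    -1.   ] q [-0.22  0.53  0.1   2.01 -0.09  0.61  1.71] t 5.65 F [ 0.4  0.5 -1.1]
```

```bash
python3 -m inch '[[0.001,-0.0015,0.008,0],[0,0,0.008,0],[0,0,0.005,0],[0,0,0.003,0],[0,0,0,0],[0,0,0,0],[0,0,0,0]]'
python3 - <<'E'
from h import *
need(.5464,.0112,.0325,101)
E
```

```text
t: 6.35
eef_pos: [0.5472, 0.0108, 0.0335]
tool_rot: [0.0, -0.097, 0.995, 0.0]
contact_force: [-0.6, -1.1, -1.2]
gripper_width: 0.689
grasp_force: 43.3
tool shift [0.0007 0.0006 0.001 ] turn 0.15 tilt [ 0.  0. -1.] q [-0.21  0.57  0.09  2.02 -0.09  0.56  1.72] t 6.35 F [-0.6 -1.1 -1.2]
```

```bash
python3 -m inch '[[0,0,0.001,0],[0,0,0.001,0],[0,0,0,0],[0,0,0,0]]'
python3 -m inch '[[0,0,0,0],[0,0,0,0],[0,0,0,0],[0,0,0,0],[0,0,0,0]]' 0.085
python3 -m inch '[[0,0,-0.015,0],[0,0,-0.03,0],[0,0,-0.04,0],[0,0,-0.04,0],[0.02,0,-0.03,0],[0.02,0,0,0],[0,0,0,0],[0,0,0,0]]'
python3 - <<'E'
from h import *
c=snap("wrist");save(c,"w3.png");np.savez("w3.npz",**{k:c[k] for k in("color","mtx","W")})
t=snap("top");np.savez("t3.npz",**{k:t[k] for k in("color","mtx","W")})
E
```

```text
t: 6.75
eef_pos: [0.5471, 0.0108, 0.0315]
tool_rot: [0.0, -0.097, 0.995, 0.0]
contact_force: [-1.6, 0.2, 4.1]
gripper_width: 0.689
grasp_force: 43.7
t: 7.25
eef_pos: [0.547, 0.0108, 0.0312]
tool_rot: [-0.0, -0.097, 0.995, 0.0]
contact_force: [0.3, -0.6, 0.2]
gripper_width: 0.998
grasp_force: 0.0
t: 8.05
eef_pos: [0.5079, 0.0031, 0.187]
tool_rot: [0.001, -0.097, 0.995, 0.0]
contact_force: [1.1, 0.0, 0.1]
gripper_width: 1.0
grasp_force: 0.0
```

View pics/w3.png

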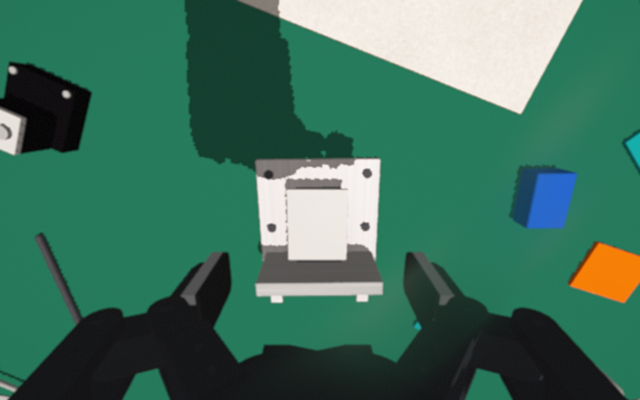

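Wrist view: plate lies on the block, corners (287,189), (346,188), (347.5,260), (289,262). Fence's top front edge runs from (257,283) to (381,283).

```bash
cat > g.py <<'E'
from h import *
def rel(P,f,a):
    d=np.array(P)[:2]-f;return np.array([d@[np.cos(a),np.sin(a)],d@[-np.sin(a),np.cos(a)]])*1000
E
python3 - <<'E'
from g import *
c=load("w3.npz")
L,Rr=[onz(c,u,.072)[:2] for u in((257,283),(381,283))];d=L-Rr;d=d if d[1]>0 else -d
a=np.arctan2(-d[0],d[1]);f=(L+Rr)/2;print("fence len",np.linalg.norm(d),"yaw",np.degrees(a),"foot",f)
k=np.array([(287,189),(346,188),(347.5,260.5),(289,261.5)],float);s=rectz(c,k,.038);print(s,rel(s[0],f,a))
t=load("t3.npz");kt=blob(t,(300,190,365,235),white);print(rectz(t,kt,.038))
E
```

```text
fence len 0.11653164947941977 yaw 11.170106206549852 foot [0.58930738 0.02093984]
(array([0.54689246, 0.01118778]), (78.5, 61.1), 12.3) [-43.50062189  -1.35059362]
(array([0.50153699, 0.05610713]), (31.4, 21.5), 0.6)
```

Plate placed (about 4 mm from the fence, square). Next, above the module.

```bash
python3 - <<'E'
from h import *
need(.503,-.2744,.187,76)
E
```

```text
tool shift [ 0.059  -0.2714 -0.0007] turn 25.17 tilt [ 0.  0. -1.] q [-0.24  0.27  0.13  2.02 -0.05  0.85  1.68] t 8.15 F [ 0.6 -0.1 -0.1]
```

```bash
python3 -m inch '[[0.0084,-0.0388,0,0],[0.0084,-0.0388,0,0],[0.0084,-0.0388,0,0],[0.0084,-0.0388,0,0],[0.0084,-0.0388,0,0],[0.0084,-0.0388,0,0],[0.0084,-0.0388,0,0],[0,0,0,8.3],[0,0,0,8.3],[0,0,0,8.3],[0,0,0,0],[0,0,0,0]]' 0.085 50
python3 - <<'E'
from h import *
c=snap("wrist");save(c,"w4.png");np.savez("w4.npz",**{k:c[k] for k in("color","mtx","W")})
need(.503,-.2744,.044,76)
E
```

```text
t: 9.35
eef_pos: [0.503, -0.2747, 0.1858]
tool_rot: [-0.0, 0.117, 0.993, -0.0]
contact_force: [-1.0, -0.5, -0.7]
gripper_width: 0.995
grasp_force: 0.0
tool shift [-0.0002  0.0003  0.1419] turn 0.48 tilt [-0.001  0.    -1.   ] q [ 0.12  0.39  0.35  1.88 -0.16  0.9   1.88] t 9.4 F [-0.1 -0.2  0.3]
```

View pics/w4.png

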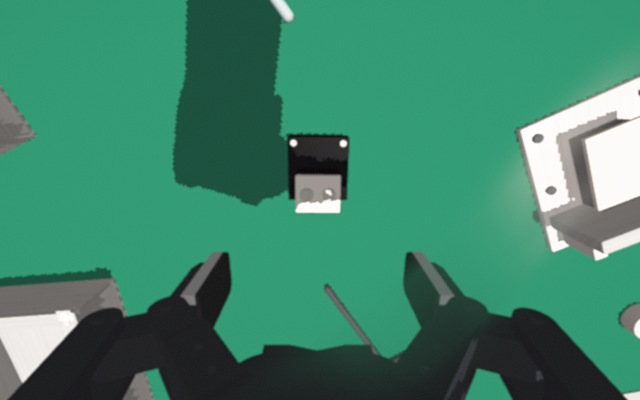

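Wrist view: tower top corners (295,174), (341,174), (341,213), (296,213); flange near edge (288,136)–(349,136). Module square with the jaws.

```bash
python3 - <<'E'
from g import *
c=load("w4.npz");t=load("top0.npz")
k=np.array([(295,174),(341.5,174),(341.5,213),(295.5,213)],float);print(rectz(c,k,.06),tri(c,k.mean(0),t,(454.57,226.28)))
d=onz(c,(349,136),.022)-onz(c,(288,136),.022);print(np.linalg.norm(d),np.degrees(np.arctan2(d[1],d[0])))
E
```

```text
(array([ 0.50222998, -0.27329233]), (41.8, 36.2), 76.5) (array([ 0.50234456, -0.27365047,  0.0609919 ]), np.float64(0.0016667182558538305))
0.05887444815878755 76.52121516272187
```

```bash
python3 -m inch '[[0.0005,0.001,0.03,0],[0,0,0.03,0],[0,0,0.03,0],[0,0,0.025,0],[0,0,0.017,0],[0,0,0.01,0],[0,0,0,0]]'
python3 -m inch '[[0,0,0,0],[0,0,0,0],[0,0,0,0],[0,0,0,0],[0,0,0,0],[0,0,0,0],[0,0,0,0],[0,0,0,0],[0,0,0,0],[0,0,0,0]]' 0.03 60
python3 -m inch '[[0,0,-0.01,0],[0,0,-0.02,0],[0,0,-0.03,0],[0,0,-0.04,0],[0,0,-0.03,0],[0,0,0,0],[0,0,0,0]]'
python3 - <<'E'
from h import *
c=snap("side");save(c,"s5.png");c=snap("wrist");np.savez("w5.npz",**{k:c[k] for k in("color","mtx","W")})
im=c["color"][130:400,150:490]
s=bot.read_camera("side")["color"][120:390,250:500]
cv2.imwrite("pics/z5.png",np.hstack([im,s])[:,:,::-1])
need(.5, .0,.174,101)
E
```

```text
t: 10.1
eef_pos: [0.5017, -0.2733, 0.0431]
tool_rot: [-0.001, 0.119, 0.993, 0.0]
contact_force: [-0.4, -0.6, -0.0]
gripper_width: 0.999
grasp_force: 0.0
t: 11.1
eef_pos: [0.5032, -0.2741, 0.0454]
tool_rot: [0.001, 0.12, 0.993, -0.0]
contact_force: [-1.4, 0.3, 6.6]
gripper_width: 0.458
grasp_force: 61.6
t: 11.8
eef_pos: [0.502, -0.2733, 0.1744]
tool_rot: [0.0, 0.12, 0.993, 0.0]
contact_force: [-0.3, 0.1, -4.3]
gripper_width: 0.459
grasp_force: 61.4
tool shift [ 0.0658  0.2649 -0.0011] turn -24.73 tilt [-0.003  0.001 -1.   ] q [ 0.12  0.4   0.35  1.9  -0.17  0.88  1.88] t 11.95 F [-0.2 -0.7 -4.4]
```

View pics/z5.png

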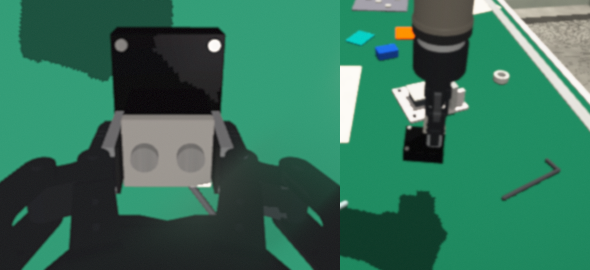

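Module is held level and square; tower-top corners in the wrist image are about (271,243), (367,243), (363,317), (272,317). Check the offset in hand and compute the transport.

```bash
python3 - <<'E'
from g import *
c=load("w5.npz")
obj=np.array([(17,-20,0),(17,20,0),(-17,20,0),(-17,-20,0)],float)/1000
px=np.array([(271,243),(367,243),(363,317.),(272,317)])
ok,r,t=cv2.solvePnP(obj,px,c["mtx"],None);F=np.diag([1,-1,-1]);he=np.array(bot.read_camera("wrist")["hand_eye"])
print("tower top in tool",he[:3,:3]@F@t.ravel()+he[:3,3]);print((he[:3,:3]@F@cv2.Rodrigues(r)[0]).round(3))
a=np.radians(11.4);f=np.array([.5883,.0203])-0.026*np.array([np.cos(a),np.sin(a)]);print(f);need(f[0],f[1],.174,101.4)
E
```

```text
tower top in tool [ 0.00428157  0.0005963  -0.01796696]
[[ 0.994 -0.02  -0.109]
 [ 0.016  0.999 -0.033]
 [ 0.109  0.031  0.994]]
[0.56281295 0.01516091]
tool shift [ 0.0086  0.2946 -0.0013] turn -25.14 tilt [-0.003  0.001 -1.   ] q [ 0.12  0.4   0.35  1.9  -0.17  0.88  1.88] t 12.0 F [-0.7 -0.7 -4.5]
```

The ledge side droops about 6° in the grip. It should level out when pressed gently onto the plate. Transport.

```bash
python3 -m inch '[[0.0005,0.0150,0,0],[0.0008,0.0296,0,0],[0.0012,0.04,0,0],[0.0012,0.04,0,0],[0.0012,0.04,0,0],[0.0012,0.04,0,0],[0.0012,0.04,0,0],[0.0008,0.03,0,0],[0.0005,0.02,0,0]]'
python3 -m inch '[[0,0,0,-5],[0,0,0,-8.3],[0,0,0,-8.3],[0,0,0,-3.5],[0,0,0,0],[0,0,0,0],[0,0,0,0]]'
python3 - <<'E'
from g import *
need(.5628,.0152,.095,101.4)
E
```

```text
t: 12.9
eef_pos: [0.5636, 0.0191, 0.1735]
tool_rot: [-0.001, 0.118, 0.993, 0.001]
contact_force: [-0.0, -0.3, -3.0]
gripper_width: 0.457
grasp_force: 61.4
t: 13.6
eef_pos: [0.5637, 0.0149, 0.174]
tool_rot: [-0.0, -0.098, 0.995, 0.0]
contact_force: [-0.2, -0.3, -4.3]
gripper_width: 0.459
grasp_force: 61.5
tool shift [0.0008 0.0005 0.079 ] turn -0.11 tilt [-0.001  0.    -1.   ] q [-0.27  0.38  0.17  1.9  -0.08  0.87  1.71] t 13.6 F [-0.2 -0.3 -4.3]
```

```bash
python3 -m inch '[[0.001,0,0.02,0],[0,0,0.03,0],[0,0,0.02,0],[0,0,0.009,0],[0,0,0,0],[0,0,0,0]]'
python3 -m inch '[[0,0,0.002,0],[0,0,0.002,0],[0,0,0.002,0],[0,0,0,0],[0,0,0,0]]'
python3 - <<'E'
from g import *
need(.5626,.0152,.0834,101.4)
c=snap("side");s=c["color"][150:270,260:420];cv2.imwrite("pics/z6.png",cv2.resize(s,None,fx=4,fy=4,interpolation=cv2.INTER_CUBIC)[:,:,::-1])
E
```

```text
t: 14.2
eef_pos: [0.5637, 0.0144, 0.096]
tool_rot: [0.001, -0.099, 0.995, -0.0]
contact_force: [0.2, 0.4, -3.9]
gripper_width: 0.457
grasp_force: 61.3
t: 14.7
eef_pos: [0.563, 0.0143, 0.0894]
tool_rot: [0.0, -0.099, 0.995, 0.0]
contact_force: [0.3, -0.2, -3.3]
gripper_width: 0.459
grasp_force: 61.3
tool shift [0.0002 0.001  0.006 ] turn -0.05 tilt [ 0.  0. -1.] q [-0.25  0.5   0.15  1.96 -0.11  0.69  1.73] t 14.7 F [ 0.3 -0.2 -3.3]
```

View pics/z6.png

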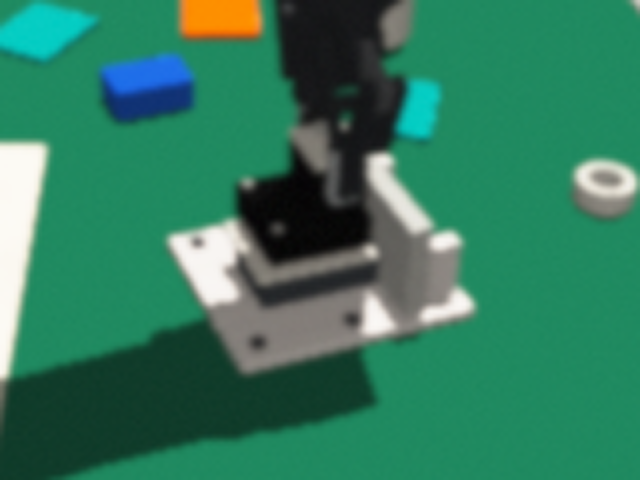

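Side crop: the module hangs just above the plate, ledge edge low, clear of the fence. Lower the rest gently with a lighter grip.

```bash
python3 -m inch '[[0,0,0.001,0],[0,0,0.001,0],[0,0,0.001,0],[0,0,0.001,0],[0,0,0,0],[0,0,0,0]]' 0.03 30
python3 -m inch '[[0,0,0.001,0],[0,0,0.001,0],[0,0,0.0005,0],[0,0,0,0],[0,0,0,0]]'
```

```text
t: 15.35
eef_pos: [0.563, 0.0143, 0.0853]
tool_rot: [-0.0, -0.099, 0.995, 0.0]
contact_force: [-0.7, 0.2, -4.2]
gripper_width: 0.459
grasp_force: 61.3
t: 15.85
eef_pos: [0.5631, 0.0143, 0.0834]
tool_rot: [0.0, -0.099, 0.995, 0.0]
contact_force: [-2.5, -0.2, 6.4]
gripper_width: 0.457
grasp_force: 62.4
```

```bash
python3 -m inch '[[0,0,0.0005,0],[0,0,0,0],[0,0,0,0]]'
python3 -m inch '[[0,0,0,0],[0,0,0,0],[0,0,0,0],[0,0,0,0],[0,0,0,0],[0,0,0,0]]' 0.085
python3 -m inch '[[0,0,-0.02,0],[0,0,-0.03,0],[0,0,-0.04,0],[0.02,0,-0.04,0],[0.03,0,0,0],[0,0,0,0],[0,0,0,0],[0,0,0,0]]'
python3 - <<'E'
from h import *
c=snap("wrist");np.savez("w7.npz",**{k:c[k] for k in("color","mtx","W")});s=snap("side")
a=cv2.resize(c["color"][120:320,220:420],(500,500),interpolation=2);b=cv2.resize(s["color"][170:250,280:328+12],(300,400),interpolation=2)
b=cv2.copyMakeBorder(b,0,100,0,0,0);cv2.imwrite("pics/z7.png",np.hstack([a,b])[:,:,::-1])
E
```

```text
t: 16.15
eef_pos: [0.5631, 0.0143, 0.0834]
tool_rot: [0.0, -0.099, 0.995, 0.0]
contact_force: [-5.8, -0.4, 11.7]
gripper_width: 0.457
grasp_force: 63.3
t: 16.75
eef_pos: [0.563, 0.0143, 0.0822]
tool_rot: [-0.0, -0.099, 0.995, -0.0]
contact_force: [-0.1, 0.6, -0.1]
gripper_width: 0.995
grasp_force: 0.0
t: 17.55
eef_pos: [0.5145, 0.0048, 0.212]
tool_rot: [0.0, -0.099, 0.995, 0.0]
contact_force: [0.1, -0.2, -0.5]
gripper_width: 1.0
grasp_force: 0.0
```

View pics/z7.png

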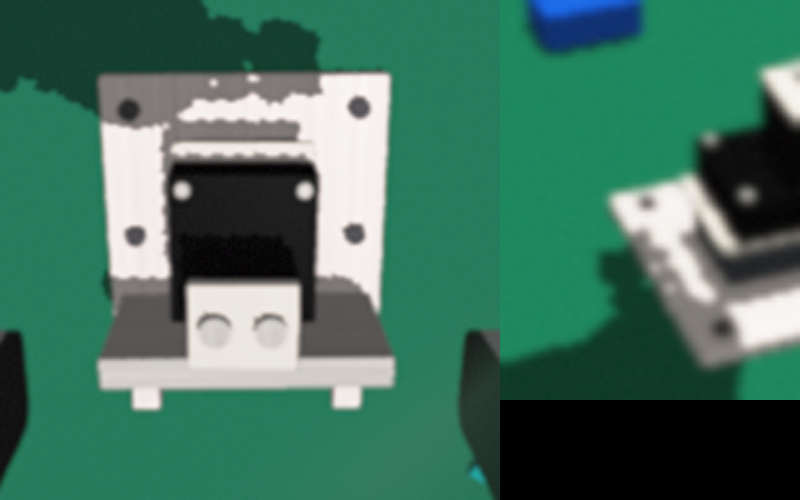

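Module stands on the plate. In full-image pixels: tower top (294.4,232.8), (340,232), (340,267.6), (294.8,267.6); fence top front edge (259.2,263.2)–(377.6,262.8); plate's rear edge (288,178)–(345.6,177).

```bash
python3 - <<'E'
from g import *
c=load("w7.npz")
L,Q=[onz(c,u,.072)[:2] for u in((259.2,263.2),(377.6,262.8))];d=L-Q;d=d if d[1]>0 else -d
a=np.arctan2(-d[0],d[1]);f=(L+Q)/2;print("fence",np.linalg.norm(d),np.degrees(a),f)
a=np.radians(11.4)
s=rectz(c,np.array([(294.4,232.8),(340,232),(340,267.6),(294.8,267.6)]),.098);print(s,rel(s[0],f,a))
p=[onz(c,u,.038) for u in((288,178),(345.6,177))];e=p[1]-p[0];print("plate rear",rel(np.mean(p,0),f,a),np.linalg.norm(e),np.degrees(np.arctan2(e[1],e[0])))
p=[onz(c,u,.060) for u in((288.4,185.6),(346.4,185.6))];e=p[1]-p[0];print("ledge rear",np.mean(p,0),rel(np.mean(p,0),f,a),np.linalg.norm(e),np.degrees(np.arctan2(e[1],e[0])))
tc=s[0]-0.030*np.array([np.cos(a),np.sin(a)]);print(tc);need(tc[0],tc[1],.15,101.4)
E
```

```text
fence 0.11984980745722078 11.614217865348879 [0.58879638 0.02098863]
(array([0.56189514, 0.01453235]), (35.5, 41.6), 11.4) [-27.64664323  -1.01167803]
plate rear [-80.7021167   -1.61144907] 0.05996313374054544 102.4059509765863
ledge rear [0.51274809 0.00464695 0.06      ] [-77.77800001  -0.98777977] 0.056458558908569205 101.38786037714004
[0.53248701 0.00860263]
tool shift [-0.0184  0.0003  0.0618] turn -0.03 tilt [-0.001 -0.    -1.   ] q [-0.29  0.25  0.18  1.98 -0.06  0.91  1.7 ] t 17.65 F [ 0.5 -1.   0.7]
```

```bash
python3 -m inch '[[-0.008,0,0.03,0],[-0.008,0,0.03,0],[0,0,0.03,0],[0,0,0.02,0],[0,0,0.01,0],[0,0,0,0],[0,0,0,0],[0,0,0,0]]' 0 60
python3 - <<'E'
from h import *
need(.5302,.0081,.075,101.4)
c=snap("wrist");s=snap("side")
a=c["color"][100:400,170:470];b=cv2.resize(s["color"][150:250,270:390],(480,400),interpolation=2)
a=cv2.copyMakeBorder(a,0,100,0,0,0);cv2.imwrite("pics/z8.png",np.hstack([a,b])[:,:,::-1])
E
```

```text
t: 18.45
eef_pos: [0.5307, 0.0077, 0.0934]
tool_rot: [0.001, -0.099, 0.995, 0.0]
contact_force: [-0.6, 0.5, 0.1]
gripper_width: -0.002
grasp_force: 0.0
tool shift [0.0004 0.0005 0.0184] turn -0.05 tilt [ 0.002  0.    -1.   ] q [-0.26  0.45  0.15  2.04 -0.11  0.66  1.74] t 18.45 F [-0.6  0.5  0.1]
```

View pics/z8.png

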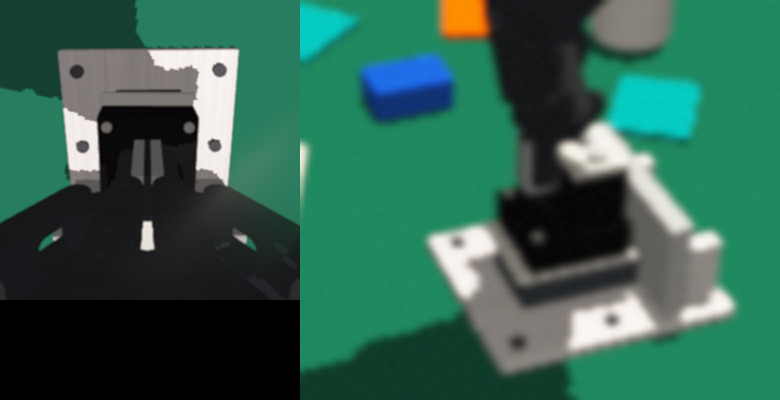

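Shut fingers stand behind the tower, centred above the ledge and clear. Lower until the ledge is felt.

```bash
python3 -m inch '[[0,0,0.008,0],[0,0,0.006,0],[0,0,0.0025,0],[0,0,0,0],[0,0,0,0],[0,0,0,0]]'
python3 -m inch '[[0,0,0.001,0],[0,0,0.001,0],[0,0,0,0],[0,0,0,0]]'
```

```text
t: 19.15
eef_pos: [0.5298, 0.0076, 0.0759]
tool_rot: [0.0, -0.099, 0.995, 0.0]
contact_force: [-0.9, 0.2, 0.3]
gripper_width: 0.002
grasp_force: 0.0
t: 19.55
eef_pos: [0.5298, 0.0076, 0.0741]
tool_rot: [0.0, -0.099, 0.995, 0.0]
contact_force: [-0.5, -0.4, 5.8]
gripper_width: 0.003
grasp_force: 2.6
```

Ledge touched with about 6 N. Now push forward in small steps.

```bash
python3 -m inch '[[-0.002,0,0,0],[-0.002,0,0,0],[-0.002,0,0,0],[0,0,0,0],[0,0,0,0]]'
python3 -m inch '[[-0.001,0,0,0],[-0.001,0,0,0],[-0.001,0,0,0],[-0.001,0,0,0],[0,0,0,0],[0,0,0,0]]'
```

```text
t: 20.05
eef_pos: [0.535, 0.0085, 0.0741]
tool_rot: [-0.001, -0.099, 0.995, -0.0]
contact_force: [-3.0, -1.0, 7.9]
gripper_width: 0.002
grasp_force: 4.1
t: 20.65
eef_pos: [0.5387, 0.0092, 0.0741]
tool_rot: [-0.001, -0.099, 0.995, -0.0]
contact_force: [-4.3, -0.7, 9.3]
gripper_width: 0.001
grasp_force: 4.5
```

```bash
python3 -m inch '[[-0.001,0,0,0],[-0.001,0,0,0],[-0.001,0,0,0],[0,0,0,0],[0,0,0,0]]'
python3 -m inch '[[-0.001,0,0,0],[-0.001,0,0,0],[0,0,0,0],[0,0,0,0]]'
```

```text
t: 21.15
eef_pos: [0.5392, 0.0092, 0.0741]
tool_rot: [-0.003, -0.099, 0.995, 0.0]
contact_force: [-11.1, -1.4, 17.5]
gripper_width: 0.001
grasp_force: 8.9
t: 21.55
eef_pos: [0.5393, 0.0092, 0.074]
tool_rot: [-0.005, -0.098, 0.995, 0.0]
contact_force: [-17.2, -2.5, 24.2]
gripper_width: -0.0
grasp_force: 12.2
```

```bash
python3 - <<'E'
from g import *
f=np.array([.5886,.0205]);a=np.radians(11.4)
def run(c,us):
    for u in us:
        g=c["color"][130:260,u].min(1).astype(int);r=[(130+i,g[i-1],g[i+1]) for i in range(1,129) if abs(g[i+1]-g[i-1])>35]
        print(u,r)
        for i,x,y in r:
            if y<x and y<60: print("   dark start",i,"z38",rel(onz(c,(u,i),.038),f,a).round(1),"z60",rel(onz(c,(u,i),.06),f,a).round(1));break
run(load("w7.npz"),(300,317,335))
c=snap("wrist");np.savez("w9.npz",**{k:c[k] for k in("color","mtx","W")});run(c,(285,300,317,335,350))
print(bot.get_obs()["contact_force"],bot.get_obs()["tool_rot"])
E
```

```text
300 [(148, np.int64(20), np.int64(84)), (149, np.int64(45), np.int64(109)), (150, np.int64(84), np.int64(121)), (158, np.int64(119), np.int64(161)), (159, np.int64(122), np.int64(223)), (160, np.int64(161), np.int64(240)), (166, np.int64(240), np.int64(185)), (167, np.int64(231), np.int64(134)), (168, np.int64(185), np.int64(117)), (176, np.int64(107), np.int64(201)), (177, np.int64(140), np.int64(229)), (181, np.int64(227), np.int64(154)), (182, np.int64(200), np.int64(113)), (183, np.int64(154), np.int64(77)), (184, np.int64(113), np.int64(39)), (185, np.int64(77), np.int64(11)), (186, np.int64(39), np.int64(3)), (230, np.int64(8), np.int64(54)), (231, np.int64(25), np.int64(85)), (232, np.int64(54), np.int64(131)), (233, np.int64(85), np.int64(186)), (234, np.int64(131), np.int64(221)), (235, np.int64(186), np.int64(226)), (245, np.int64(223), np.int64(170)), (246, np.int64(208), np.int64(133)), (247, np.int64(170), np.int64(121)), (249, np.int64(121), np.int64(166)), (250, np.int64(138), np.int64(186))]
   dark start 184 z38 [-73.4 -18.8] z60 [-79.1 -17.5]
317 [(148, np.int64(25)
[... 3512 characters left out ...]
 np.int64(239), np.int64(193)), (172, np.int64(233), np.int64(140)), (173, np.int64(193), np.int64(120)), (184, np.int64(121), np.int64(84)), (185, np.int64(111), np.int64(56)), (187, np.int64(56), np.int64(126)), (188, np.int64(76), np.int64(188)), (189, np.int64(126), np.int64(228)), (190, np.int64(188), np.int64(234)), (196, np.int64(235), np.int64(176)), (197, np.int64(228), np.int64(128)), (198, np.int64(176), np.int64(115)), (217, np.int64(111), np.int64(50)), (218, np.int64(86), np.int64(18)), (219, np.int64(50), np.int64(7))]
   dark start 185 z38 [-83.4  17.6] z60 [-88.9  15.1]
[-15.93894447  -2.24066013  22.98032853] [-5.14282906e-03 -9.83197739e-02  9.95141584e-01  2.89310760e-05]
```

The module's rear edge is at -63.9 mm, square: it is flush with the fence (-64 expected). Ease the downward force slightly, then let it settle.

```bash
python3 -m inch '[[0,0,-0.0004,0],[0,0,-0.0004,0],[0,0,0,0],[0,0,0,0],[0,0,0,0],[0,0,0,0]]'
```

```text
t: 22.2
eef_pos: [0.5443, 0.0106, 0.0744]
tool_rot: [-0.0, -0.099, 0.995, -0.0]
contact_force: [-0.7, 0.9, -0.9]
gripper_width: 0.002
grasp_force: 0.4
```

The fingers had been dragging by ledge friction; now they've slid up to the tower. Push forward, then down.

```bash
python3 -m inch '[[-0.001,0,0,0],[-0.001,0,0,0],[0,0,0,0],[0,0,0,0],[0,0,0,0]]'
python3 -m inch '[[-0.001,0,0.0005,0],[-0.001,0,0.0005,0],[0,0,0,0],[0,0,0,0],[0,0,0,0]]'
```

```text
t: 22.7
eef_pos: [0.5445, 0.0105, 0.0742]
tool_rot: [-0.002, -0.099, 0.995, -0.0]
contact_force: [-6.8, -1.9, 4.4]
gripper_width: -0.001
grasp_force: 3.1
t: 23.2
eef_pos: [0.5446, 0.0105, 0.0741]
tool_rot: [-0.004, -0.099, 0.995, 0.0]
contact_force: [-16.1, -2.2, 20.9]
gripper_width: 0.001
grasp_force: 13.8
```

```bash
python3 -m inch '[[0,0,-0.0002,0],[0,0,0,0],[0,0,0,0],[0,0,0,0],[0,0,0,0],[0,0,0,0],[0,0,0,0],[0,0,0,0],[0,0,0,0],[0,0,0,0]]'
python3 - <<'E'
from g import *
f=np.array([.5886,.0205]);a=np.radians(11.4);c=snap("wrist")
for u in(285,300,317,335,345):
    g=c["color"][:,u].min(1).astype(int)
    i=next((i for i in range(195,250) if g[i]<60),None);print(u,i,g[185:195].tolist(),rel(onz(c,(u,i),.038),f,a).round(1))
E
```

```text
t: 24.2
eef_pos: [0.5446, 0.0105, 0.0741]
tool_rot: [-0.004, -0.099, 0.995, 0.0]
contact_force: [-15.1, -1.2, 18.8]
gripper_width: -0.001
grasp_force: 13.0
285 210 [119, 119, 120, 120, 120, 120, 120, 120, 119, 119] [-62.8 -20. ]
300 210 [120, 119, 120, 120, 119, 121, 120, 120, 120, 119] [-62.7 -11.1]
317 210 [120, 120, 119, 120, 119, 120, 118, 121, 119, 120] [-62.7  -1.1]
335 210 [145, 157, 168, 149, 126, 118, 118, 119, 120, 119] [-62.7   9.4]
345 210 [235, 235, 234, 235, 235, 235, 236, 233, 209, 158] [-62.7  15.3]
```

```bash
python3 -c "
from station import bot
print(bot.hand_in())"
```

```text
the job is handed in; nothing more can be done
None
```

I handed the job in at about 24 s with the push held at roughly 15 N forward and 19 N down: module flush and square against the fence (by wrist camera), plate square on the block about 5 mm from it, bystanders not touched on purpose but not rechecked, judge's verdict not shown, and 11 pictures viewed against the limit of 10.

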